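Fit the clean filter in the fume extractor

TASK

Fit the clean white filter cartridge with the blue handle into the empty well on top of the fume extractor: turn it so that its two lugs line up with the two notches, lower it in and press it lightly until it is fully home, then let go. Do not drop it in from above: keep hold of it at least until its lugs are well down inside the notches. Leave the brown used filter where it lies.

Things in the scene. Friction and masses are not known exactly. Their poses are not given: they have to be found in the camera images.
- filter_new: Clean filter, loose, 0.14-0.28 kg. White round body, 72 mm diameter, 30 mm high; two opposed blue side lugs, 22 wide, 26 high from the underside, reaching 56 mm from the axis. Blue bar handle on top, 56 long, 12 thick, 30 to 66 mm above the underside: pinch its thickness from above. Origin: centre of underside, z up, x along lugs and handle length. Same after a half turn.
- filter_used: Used filter, a loose bystander of the same shape and size as the clean one, but with a brown body, black lugs and a black handle. Origin and axes as for the clean one. Leave it where it lies.
- extractor: Low bench fume extractor, fixed: an ivory box 200 mm (x) by 160 mm (y), 60 mm high. Origin: centre of its underside on the bench, z up. In the middle of its flat top is the empty round well, with two opposed notches along +x and -x, each marked by a blue patch on the top beyond its end. A filter seated in it stands with its body 5 mm above the top.
- well (a point): Centre of the well's floor, 35 mm above the bench and 25 mm below the top; x along the notches, z up. Well 96 mm across at the mouth, 86 at the floor; notches, as deep as the well, reach 69 mm from the axis and are 50 wide at the mouth, 64 and 40 at the floor. Filter goes in with its x along this x, either way round; else its lugs stay on top, 25 mm too high. Home: underside on this floor.
Things that resemble listed ones, but are neither listed nor needed, are in the scene too. Leave any orange or yellow look-alike of the filter_new alone.

How it is judged:
On the way:
1. the clean filter, still held or pressed by the fingers, is down in the well by 5 mm or more (z of filter_new in the frame of well below 0.02 m and horizontal distance between filter_new and well below 0.016 m and contact force between the fingers and filter_new above 0.5 N), for 0.1 s.
At the end, for the whole second after the job is handed in: The clean filter rests at the bottom of the well: its underside within 5 mm of the well's floor, its axis within 12 mm of the well's, its lugs within 11 degrees of the notches, upright within 6 degrees and at rest; the used filter is within 30 mm of where it began (z of filter_new in the frame of well between -0.005 and 0.005 m and horizontal distance between filter_new and well below 0.012 m and angle between the x axis of filter_new and the x axis of well, either way round below 0.2 rad and angle between filter_new's own z axis and vertical below 0.1 rad and linear speed of filter_new below 0.02 m/s and distance of filter_used from where it was at the start of the episode below 0.03 m); the robot touches nothing.
It fails at once if the used filter is moved more than 30 mm (distance of filter_used from where it was at the start of the episode above 0.03 m).
It fails at once if the filter is pressed on the extractor with more than 60 N (contact force between filter_new and extractor above 60 N).
It also fails if it takes over 38 s, if anything falls off the work surface, if the arm or the gripper's body presses on something with over 40 N, if the wrist force passes 120 N, or if a joint passes its speed limit or range.

ROBOT

A 7-joint arm with a two-finger parallel gripper is mounted at the origin on the work surface. World frame = base frame: x ahead of the robot, y to its left, z up, the work surface at z = 0. Lengths are in m, angles in rad, forces in N, time in s.
With the tool pointing down it reaches from about 0.425 to 0.875 m from the base axis. Payload 4.7 kg.
Tool frame: the origin (TCP) lies at the very end of the fingers, on their centre line; the grasp point (between the pads) lies 19 mm behind it (grip_point_offset is the distance from the TCP to the grasp point, in m); x points along the fingers, z is the direction in which the jaws open and shut, and the axes are right-handed (so a half turn about x gives the same grasp; the last joint's range is limited). The gripper opens to 87 mm and grips with 3 to 60 N. Pads are 19 mm wide; open, the fingers measure 117 mm over their backs; the gripper's body (75 mm by 190 mm) begins 51 mm behind the grasp point.
Start: joints at [-1.132, 0.321, -0.07, 1.45, 0.023, 1.371, -0.057], TCP at [0.268, 0.592, 0.223] pointing down, gripper open.
Joint ranges: [-2.86, 2.86], [-0.3, 2.09], [-1.38, 1.24], [0.06, 2.45], [-1.56, 4.7], [0.09, 2.05], [-2.69, 2.69]. Speed limits (rad/s): [2.57, 2.57, 3.14, 3.14, 3.14, 3.14, 3.14].

INTERFACE

Orientations are given as a rotation vector (axis times angle).
In Python, from bench import get_state, get_image, calibration, close_job, grip_point_offset gives the robot as it stands.
- The arm moves only by the tool play_rows, never from a script. Its argument "targets" is a list of rows, each an object with "claw": the closure, from 0 (fully open) to 1 (shut); "linear": the shift along the tool's x, y, z as a fraction of full scale, a list of three; "rotation": the turn, a rotation vector about the tool's x, y, z as a fraction of full scale, a list of three. In form: [{"claw": claw, "linear": [x, y, z], "rotation": [wx, wy, wz]}, ...]. A call has 1 to 10 rows; each row shifts and turns the pose as measured when the row begins, along the tool's axes as they then stand; what a row does not reach is not made up. Full scale, the value 1, is 2.5 cm for a shift and 90 degrees for a turn. A row lasts 1/12 s, in which the tool goes at most 41.7 mm and 7.16 degrees, less where a joint would pass 70% of its speed; a pose out of reach is approached as far as the arm can. A call with a number of a shift or a turn outside -1 to 1 is refused whole. A call with a gripper value outside its range is refused whole. The fingers move at their own pace and stop on an object; "newtons" is the grip in N (left out, the last holds). Time passes only in rows, so rows that do not move let the fingers close. It gives the time, the measured TCP pose, the force and the opening at its end, in the units of the state.
- get_state(): the state, without advancing time (a new reading comes with each control period).
- get_image(name): name is "scene" or "top" or "wrist"; returns the picture (420x560x3 uint8, blue, green, red); there is no depth.
- calibration(name): a dict with "fx", "fy", "cx", "cy" (pixels), "rvec" (rotation vector, rad) and "tvec" (3), from world to camera coordinates, as OpenCV has them; the wrist camera has in their place "hand_eye" (4x4, takes a point from camera to tool coordinates, whose origin is the TCP and whose axes are the tool frame's). Camera axes: x right, y down, z forward; pixel columns grow to the right and rows downward; lengths in m; the calibration is good to about 2 mm. A picture is of the moment at which its call begins: read the wrist's pose just before it. calibration takes no time and is no camera call.
- close_job(): hands the job in, once; it reports no verdict.
The state is a dict: "time": time; "joint_positions": joint angles; "qd": joint speeds; "joint_torque": joint torques, N m; "position": TCP position; "tool_rot": TCP orientation; "ft_force": force on the tool from outside, world axes, zero at the start; "torque": the same for the moment, N m; "grip_width": opening from 0.0 (shut) to 1.0 (fully open).
Only numpy, scipy, OpenCV 4.12 (cv2) and the standard library are available. Lean on these libraries where they do the work, as an engineer would, in place of code of your own. Each camera call takes 0.05 s, during which the arm holds its last target. There are 200 camera calls.

## Working session

There is one attempt and no reset: what is moved stays moved. The work goes in short steps, Python scripts to look and compute and a tool call to move; the robot and the scene stay as the last step left them, time stands still between calls to the robot, and variables do not carry over. Pictures are saved under pics/ and viewed, about 8 in all and at most 12, crops included, and the job is handed in when it is done.

Besides the shell and the picture viewer there is one more tool, called after "Request:" as name([rows], argument=value, ...), one row to a line, values as JSON. play_rows: Moves the arm, as the interface text tells. Shift numbers are shares of 2.5 cm and turn numbers shares of 90 degrees, none past 1 either way. Its arguments: {"type":"object","properties":{"targets":{"type":"array"},"newtons":{"type":"number"}},"required":["targets"]}

```bash
mkdir -p pics
cat > h.py <<'E'
import numpy as np, cv2
from bench import *
from scipy.spatial.transform import Rotation as R
def cam(n):
    c=calibration(n); K=np.array([[c['fx'],0,c['cx']],[0,c['fy'],c['cy']],[0,0,1.]])
    if 'rvec' in c:
        Rc=cv2.Rodrigues(np.array(c['rvec'],float))[0]; return K,Rc,np.array(c['tvec'],float).ravel()
    s=get_state(); T=np.eye(4);T[:3,:3]=R.from_rotvec(s['tool_rot']).as_matrix();T[:3,3]=s['position']
    M=np.linalg.inv(T@np.array(c['hand_eye'])); return K,M[:3,:3],M[:3,3]
def px2w(cm,u,v,z):
    K,Rc,t=cm; d=Rc.T@np.linalg.solve(K,[u,v,1.]); o=-Rc.T@t
    return o+d*(z-o[2])/d[2]
def w2px(cm,p):
    K,Rc,t=cm; q=K@(Rc@np.array(p,float)+t); return q[:2]/q[2]
E
python3 - <<'E'
from h import *
a=get_image('scene');b=get_image('top')
cv2.imwrite('pics/s0.png',a);cv2.imwrite('pics/t0.png',b)
s=get_state();print(s);print(R.from_rotvec(s['tool_rot']).as_matrix().round(3))
for n in('scene','top'):
    K,Rc,t=cam(n);print(n,-Rc.T@t)
print(calibration('wrist'))
E
```

```text
{'time': 0.1, 'joint_positions': array([-1.13188462,  0.3217893 , -0.07007393,  1.45151384,  0.02261111,
        1.37084548, -0.0569228 ]), 'qd': array([-0.00031212, -0.00099321, -0.00088556, -0.00283441,  0.00021693,
        0.0020046 , -0.0007663 ]), 'joint_torque': array([-5.48770895e-04, -4.92571664e+01, -4.06134753e-01, -3.13399994e+01,
       -6.42684801e-02,  3.95668682e-02,  5.88735247e-05]), 'position': array([0.26774725, 0.59174963, 0.22156423]), 'tool_rot': array([-0.89188933,  1.38219174,  0.89016711]), 'ft_force': array([-0.29413122,  0.23530156,  0.12602702]), 'torque': array([ 0.00463659, -0.05405393, -0.06855686]), 'grip_width': 0.9998100319008233}
[[-0.001 -0.911  0.412]
 [-0.002  0.412  0.911]
 [-1.    -0.    -0.002]]
scene [ 1.15070437 -0.45292092  0.79858216]
top [ 0.48104008 -0.01326015  0.92989819]
{'fx': 309.5700624969762, 'fy': 309.5700624969762, 'cx': 276.72996196596995, 'cy': 209.28617194967757, 'hand_eye': array([[ 3.13269598e-04, -3.03108765e-01,  9.52955916e-01,
        -1.62563538e-01],
       [ 4.99075730e-04, -9.52955797e-01, -3.03108891e-01,
         8.32798288e-02],
       [ 9.99999826e-01,  5.70551970e-04, -1.47257852e-04,
        -6.03724041e-05],
       [ 0.00000000e+00,  0.00000000e+00,  0.00000000e+00,
         1.00000000e+00]])}
```

View pics/t0.png

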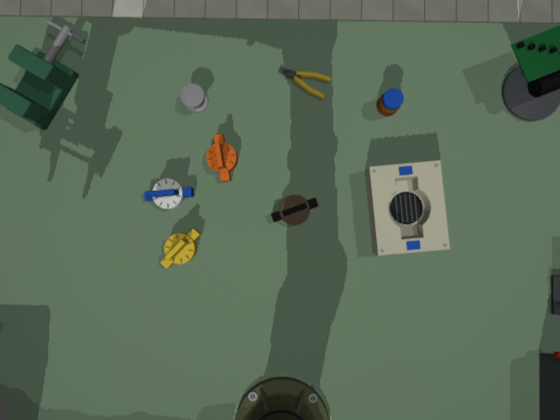

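View pics/s0.png

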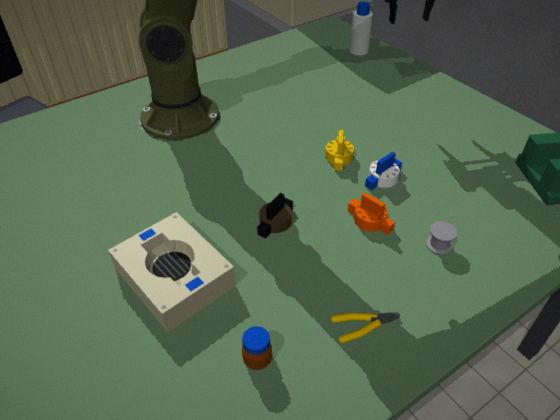

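Top view: the clean white and blue filter is at (168,194). Look-alikes are yellow (180,249), orange (222,157) and brown used (294,210). The extractor well is at (406,208), with blue patches at (405,170) and (413,245). Next: an enlarged crop to check the choice and refine the pixels.

Run:
```python
from h import *
b=cv2.imread('pics/t0.png')
A=cv2.resize(b[150:240,125:215],None,fx=4.4,fy=4.4,interpolation=cv2.INTER_CUBIC)
B=cv2.resize(b[155:260,360:455],(396,438),interpolation=cv2.INTER_CUBIC)
o=np.zeros((438,800,3),np.uint8);o[:396,:396]=A;o[:,400:796]=B
cv2.imwrite('pics/crop.png',o)
cm=cam('top')
for x0,z,r in(((125,150,215,240),.066,0),((360,155,455,260),.06,0)):
    c=b[x0[1]:x0[3],x0[0]:x0[2]]
    h=cv2.cvtColor(c,cv2.COLOR_BGR2HSV); m=cv2.inRange(h,(105,150,60),(130,255,255))
    n,l,st,ce=cv2.connectedComponentsWithStats(m)
    for i in range(1,n):
        if st[i,4]>15:
            p=ce[i]+x0[:2]; print(st[i],p.round(1),px2w(cm,*p,z).round(4))
    if z>.064:
        ys,xs=np.nonzero(m);
        print(px2w(cm,168,194,.030))
```

```text
[58 37 11 10 98] [187.7 191.8] [0.5381 0.2234 0.066 ]
[ 19  39  34  12 205] [158.7 193.5] [0.5328 0.2889 0.066 ]
[0.5342666  0.27951344 0.03      ]
[39 11 13  9 93] [405.3 170. ] [ 0.598 -0.265  0.06 ]
[47 86 13  9 98] [413.2 244.7] [ 0.4309 -0.2839  0.06  ]
```

View pics/crop.png

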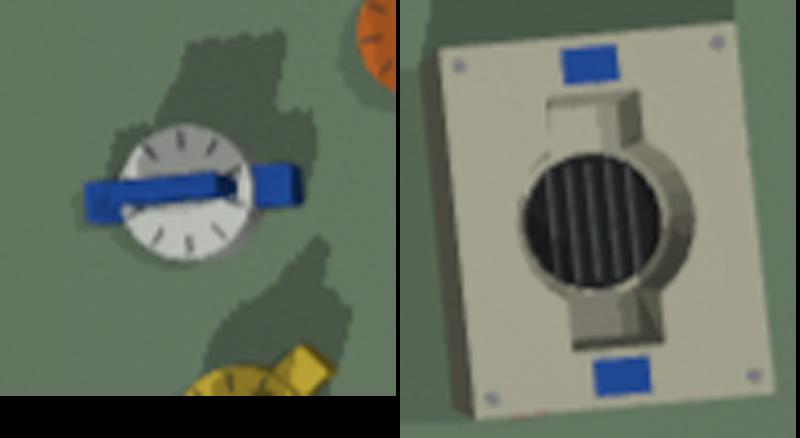

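The crop confirms the choice: white body and blue handle. Lug ends are at about (192.5,192.3) and (144.8,196.1).

```bash
cat >> h.py <<'E'
def go(target,yawz):
    "shift (tool axes, full-scale units) and turn to target TCP, tool z at yaw (deg)"
    s=get_state(); M=R.from_rotvec(s['tool_rot']).as_matrix()
    d=M.T@(np.array(target)-s['position'])/.025
    y=np.degrees(np.arctan2(M[1,2],M[0,2])); tilt=M.T@np.cross(M[:,0],[0,0,-1])*180/np.pi
    Rd=np.array([[0,-np.sin(np.radians(yawz)),np.cos(np.radians(yawz))],[0,np.cos(np.radians(yawz)),np.sin(np.radians(yawz))],[-1,0,0]])
    if np.linalg.det(Rd)<0: Rd[:,1]*=-1
    rv=R.from_matrix(M.T@Rd).as_rotvec(degrees=True)
    print('t',round(s['time'],2),'pos',s['position'].round(4),'yawz',round(y,2),'F',s['ft_force'].round(2),'grip',round(s['grip_width'],3))
    print('shift units',d.round(2),'rotdeg',rv.round(2),'frac',(rv/90).round(4),'shift after turn',(Rd.T@(np.array(target)-s['position'])/.025).round(2))
E
python3 - <<'E'
from h import *
cm=cam('top')
a=px2w(cm,192.5,192.3,.026);b=px2w(cm,144.8,196.1,.026);d=a-b
print(a,b,np.linalg.norm(d),(a+b)/2,np.degrees(np.arctan2(d[1],d[0])))
print(px2w(cm,125+187/4.4,150+192/4.4,.03))
go([.534,.279,.15],5)
E
```

```text
[0.53974298 0.22298762 0.026     ] [0.5283756  0.33562269 0.026     ] 0.11320722757516768 [0.53405929 0.27930516 0.026     ] -84.23709532947495
[0.53509583 0.28072339 0.03      ]
t 0.1 pos [0.2677 0.5917 0.2216] yawz 65.66 F [-0.29  0.24  0.13] grip 1.0
shift units [  2.88 -14.86  -7.  ] rotdeg [ 6.066e+01 -9.000e-02  6.000e-02] frac [ 0.674  -0.001   0.0007] shift after turn [  2.86 -13.39   9.52]
```

Request:
play_rows([
  {"claw": 0,"linear": [0,-0.99,-0.47],"rotation": [0,0,0]},
  {"claw": 0,"linear": [0,-0.99,-0.47],"rotation": [0,0,0]},
  {"claw": 0,"linear": [0,-0.99,-0.47],"rotation": [0,0,0]},
  {"claw": 0,"linear": [0,-0.99,-0.47],"rotation": [0,0,0]},
  {"claw": 0,"linear": [0,-0.99,-0.47],"rotation": [0,0,0]},
  {"claw": 0,"linear": [0,-0.99,-0.47],"rotation": [0,0,0]},
  {"claw": 0,"linear": [0,-0.99,-0.47],"rotation": [0,0,0]},
  {"claw": 0,"linear": [0,-0.99,-0.47],"rotation": [0,0,0]},
  {"claw": 0,"linear": [0,-0.99,-0.47],"rotation": [0,0,0]},
  {"claw": 0,"linear": [0,-0.99,-0.47],"rotation": [0,0,0]},
])

```text
time: 0.93
position: [0.4426, 0.3796, 0.2141]
tool_rot: [-0.905, 1.388, 0.907]
ft_force: [0.3, -0.2, -0.4]
grip_width: 1.0
```

Request:
play_rows([
  {"claw": 0,"linear": [0,0,0],"rotation": [0.075,0,0]},
  {"claw": 0,"linear": [0,0,0],"rotation": [0.075,0,0]},
  {"claw": 0,"linear": [0,0,0],"rotation": [0.075,0,0]},
  {"claw": 0,"linear": [0,0,0],"rotation": [0.075,0,0]},
  {"claw": 0,"linear": [0,0,0],"rotation": [0.075,0,0]},
  {"claw": 0,"linear": [0,0,0],"rotation": [0.075,0,0]},
  {"claw": 0,"linear": [0,0,0],"rotation": [0.075,0,0]},
  {"claw": 0,"linear": [0,0,0],"rotation": [0.075,0,0]},
])

```text
time: 1.6
position: [0.4492, 0.3667, 0.21]
tool_rot: [-0.142, 1.582, 0.119]
ft_force: [-0.1, -0.0, 0.3]
grip_width: 1.003
```

```bash
python3 -c "
from h import *
go([.5345,.280,.15],5.8)"
```

```text
t 1.6 pos [0.4492 0.3667 0.21  ] yawz 9.52 F [-0.14 -0.01  0.26] grip 1.003
shift units [ 2.41 -3.95  2.83] rotdeg [ 3.73 -0.93  0.79] frac [ 0.0414 -0.0103  0.0088] shift after turn [ 2.4  -3.8   3.04]
```

Request:
play_rows([
  {"claw": 0,"linear": [0.48,-0.77,0.6],"rotation": [0.04,-0.01,0.009]},
  {"claw": 0,"linear": [0.48,-0.77,0.6],"rotation": [0,0,0]},
  {"claw": 0,"linear": [0.48,-0.77,0.6],"rotation": [0,0,0]},
  {"claw": 0,"linear": [0.48,-0.77,0.6],"rotation": [0,0,0]},
  {"claw": 0,"linear": [0.48,-0.77,0.6],"rotation": [0,0,0]},
  {"claw": 0,"linear": [0,0,0],"rotation": [0,0,0]},
  {"claw": 0,"linear": [0,0,0],"rotation": [0,0,0]},
])

```text
time: 2.18
position: [0.5344, 0.2776, 0.1445]
tool_rot: [-0.078, 1.573, 0.079]
ft_force: [-0.4, 0.3, -0.2]
grip_width: 0.999
```

```bash
python3 -c "
from h import *
go([.5345,.280,.037],5.8)
cm=cam('wrist');w=get_image('wrist')
for p in ([.5345,.280,.066],[.5397,.223,.026],[.5288,.3356,.026]): 
  q=w2px(cm,p);print(q)
cv2.imwrite('pics/w1.png',w)"
```

```text
t 2.18 pos [0.5344 0.2776 0.1445] yawz 5.72 F [-0.35  0.27 -0.17] grip 0.999
shift units [4.3  0.1  0.03] rotdeg [-0.08 -0.22 -0.02] frac [-0.0008 -0.0025 -0.0002] shift after turn [4.3  0.1  0.02]
[277.04922534 214.34635288]
[276.61968069 255.83321609]
[277.10139779 140.46885665]
```

View pics/w1.png

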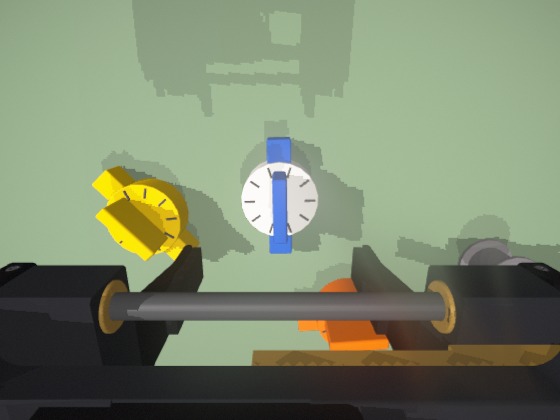

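Wrist view: the white filter is centred between the fingers, lug ends at (279,138) and (281,252), with the handle at column 280. Yellow (150,215) is left and orange (340,310) right, so I'll narrow the opening while descending.

```bash
python3 -c "
from h import *
cm=cam('wrist')
a=px2w(cm,279,138,.026);b=px2w(cm,281.5,252.5,.026);c=(a+b)/2;d=b-a
print(a,b,np.linalg.norm(d),c,np.degrees(np.arctan2(d[1],d[0])))
y=np.degrees(np.arctan2(d[1],d[0]))+90
print(px2w(cm,280,175,.066),px2w(cm,280.5,240,.066))
for u in [(185,258),(120,170),(300,323)]: print(px2w(cm,*u,.026))
go([c[0],c[1],.037],y)"
```

```text
[0.53038684 0.33690533 0.026     ] [0.54425818 0.2261733  0.026     ] 0.1115974695390202 [0.53732251 0.28153932 0.026     ] -82.85978399411042
[0.53363476 0.31190424 0.066     ] [0.53978258 0.25667902 0.066     ]
[0.44853208 0.21026769 0.026     ]
[0.38826413 0.2937487  0.026     ]
[0.57283493 0.14513437 0.026     ]
t 2.23 pos [0.5345 0.2767 0.1443] yawz 5.7 F [ 0.22 -0.86 -0.26] grip 0.999
shift units [4.29 0.19 0.15] rotdeg [-1.44 -0.23  0.05] frac [-0.0159 -0.0025  0.0006] shift after turn [4.29 0.18 0.14]
```

Request:
play_rows([
  {"claw": 0.4,"linear": [0.1,0.1,0.05],"rotation": [-0.01,0,0]},
  {"claw": 0.4,"linear": [0.6,0.1,0.05],"rotation": [0,0,0]},
  {"claw": 0.4,"linear": [0.8,0,0],"rotation": [0,0,0]},
  {"claw": 0.4,"linear": [0.8,0,0],"rotation": [0,0,0]},
  {"claw": 0.4,"linear": [0.8,0,0],"rotation": [0,0,0]},
  {"claw": 0.4,"linear": [0.8,0,0],"rotation": [0,0,0]},
  {"claw": 0.4,"linear": [0.4,0,0],"rotation": [0,0,0]},
  {"claw": 0.4,"linear": [0,0,0],"rotation": [0,0,0]},
], newtons=25)

```text
time: 2.9
position: [0.5335, 0.2953, 0.0368]
tool_rot: [-0.1, 1.566, 0.113]
ft_force: [0.1, -1.1, -0.8]
grip_width: 0.608
```

```bash
python3 -c "
from h import *
go([.5365,.282,.037],6.5)"
```

```text
t 2.9 pos [0.5335 0.2953 0.0368] yawz 7.76 F [ 0.07 -1.06 -0.79] grip 0.608
shift units [-0.01 -0.54  0.05] rotdeg [ 1.26  0.13 -0.49] frac [ 0.014   0.0015 -0.0054] shift after turn [-0.01 -0.54  0.06]
```

Request:
play_rows([
  {"claw": 0.4,"linear": [0,-0.27,0.03],"rotation": [0.012,0,-0.005]},
  {"claw": 0.4,"linear": [0,-0.27,0.03],"rotation": [0,0,0]},
  {"claw": 0.4,"linear": [0,0,0],"rotation": [0,0,0]},
])

```text
time: 3.15
position: [0.5368, 0.2837, 0.0386]
tool_rot: [-0.092, 1.565, 0.095]
ft_force: [0.2, -0.2, -0.7]
grip_width: 0.602
```

```bash
python3 -c "
from h import *
go([.5365,.282,.037],6.5)"
```

```text
t 3.15 pos [0.5368 0.2837 0.0386] yawz 6.82 F [ 0.23 -0.24 -0.68] grip 0.602
shift units [ 0.06 -0.07 -0.02] rotdeg [ 0.32  0.21 -0.07] frac [ 0.0035  0.0023 -0.0008] shift after turn [ 0.06 -0.07 -0.02]
```

Close and let it grip.

Request:
play_rows([
  {"claw": 1,"linear": [0.06,-0.06,0],"rotation": [0,0,0]},
  {"claw": 1,"linear": [0,0,0],"rotation": [0,0,0]},
  {"claw": 1,"linear": [0,0,0],"rotation": [0,0,0]},
  {"claw": 1,"linear": [0,0,0],"rotation": [0,0,0]},
  {"claw": 1,"linear": [0,0,0],"rotation": [0,0,0]},
  {"claw": 1,"linear": [0,0,0],"rotation": [0,0,0]},
], newtons=25)

```text
time: 3.65
position: [0.5402, 0.2824, 0.0415]
tool_rot: [-0.088, 1.559, 0.096]
ft_force: [1.1, -1.0, -0.4]
grip_width: 0.229
```

Request:
play_rows([
  {"claw": 1,"linear": [-0.3,0,0],"rotation": [0,0,0]},
  {"claw": 1,"linear": [-0.8,0,0],"rotation": [0,0,0]},
  {"claw": 1,"linear": [-0.8,0,0],"rotation": [0,0,0]},
  {"claw": 1,"linear": [-0.8,0,0],"rotation": [0,0,0]},
  {"claw": 1,"linear": [-0.8,0,0],"rotation": [0,0,0]},
  {"claw": 1,"linear": [-0.8,0,0],"rotation": [0,0,0]},
  {"claw": 1,"linear": [-0.8,0,0],"rotation": [0,0,0]},
  {"claw": 1,"linear": [-0.4,0,0],"rotation": [0,0,0]},
  {"claw": 1,"linear": [0,0,0],"rotation": [0,0,0]},
])

```text
time: 4.4
position: [0.5351, 0.2804, 0.1835]
tool_rot: [-0.092, 1.567, 0.093]
ft_force: [0.9, 0.6, -1.5]
grip_width: 0.136
```

```bash
python3 -c "
from h import *
go([.5145,-.2745,.18],-83.5)
M=R.from_rotvec(get_state()['tool_rot']).as_matrix();print(M.round(3), get_state()['joint_positions'].round(2))"
```

```text
t 4.4 pos [0.5351 0.2804 0.1835] yawz 6.76 F [ 0.93  0.6  -1.53] grip 0.136
shift units [  0.12 -21.94  -3.43] rotdeg [ 9.026e+01  4.000e-02 -8.000e-02] frac [ 1.0028e+00  5.0000e-04 -9.0000e-04] shift after turn [ 0.14 -3.33 21.96]
[[ 0.001 -0.118  0.993]
 [ 0.001  0.993  0.118]
 [-1.     0.     0.001]] [-0.74  0.24  0.26  1.64 -0.06  1.27 -0.36]
```

Opening is 11.8 mm, so the handle is held. Carry across next.

Request:
play_rows([
  {"claw": 1,"linear": [0,-0.6,-0.1],"rotation": [0,0,0]},
  {"claw": 1,"linear": [0,-0.9,-0.14],"rotation": [0,0,0]},
  {"claw": 1,"linear": [0,-0.9,-0.14],"rotation": [0,0,0]},
  {"claw": 1,"linear": [0,-0.9,-0.14],"rotation": [0,0,0]},
  {"claw": 1,"linear": [0,-0.9,-0.14],"rotation": [0,0,0]},
  {"claw": 1,"linear": [0,-0.9,-0.14],"rotation": [0,0,0]},
  {"claw": 1,"linear": [0,-0.9,-0.14],"rotation": [0,0,0]},
  {"claw": 1,"linear": [0,-0.9,-0.14],"rotation": [0,0,0]},
  {"claw": 1,"linear": [0,-0.9,-0.14],"rotation": [0,0,0]},
  {"claw": 1,"linear": [0,-0.6,-0.1],"rotation": [0,0,0]},
])

```text
time: 5.23
position: [0.5165, 0.0523, 0.1692]
tool_rot: [-0.103, 1.589, 0.092]
ft_force: [0.4, 0.1, -1.6]
grip_width: 0.136
```

Request:
play_rows([
  {"claw": 1,"linear": [0,0,0],"rotation": [0.07,0,0]},
  {"claw": 1,"linear": [0,0,0],"rotation": [0.07,0,0]},
  {"claw": 1,"linear": [0,0,0],"rotation": [0.07,0,0]},
  {"claw": 1,"linear": [0,0,0],"rotation": [0.07,0,0]},
  {"claw": 1,"linear": [0,0,0],"rotation": [0.07,0,0]},
  {"claw": 1,"linear": [0,0,0],"rotation": [0.07,0,0]},
  {"claw": 1,"linear": [0,0,0],"rotation": [0.07,0,0]},
  {"claw": 1,"linear": [0,0,0],"rotation": [0.07,0,0]},
  {"claw": 1,"linear": [0,0,0],"rotation": [0.07,0,0]},
  {"claw": 1,"linear": [0,0,0],"rotation": [0.07,0,0]},
])

```text
time: 6.07
position: [0.501, 0.0302, 0.1527]
tool_rot: [0.787, 1.445, -0.853]
ft_force: [-0.5, -0.0, -1.3]
grip_width: 0.135
```

```bash
python3 -c "
from h import *
go([.5145,-.2745,.18],-83.5)"
```

```text
t 6.07 pos [0.501  0.0302 0.1527] yawz -60.08 F [-0.49 -0.01 -1.28] grip 0.135
shift units [-0.89 -5.67 10.82] rotdeg [23.43  0.14  3.01] frac [0.2603 0.0016 0.0335] shift after turn [-1.09 -0.84 12.17]
```

Request:
play_rows([
  {"claw": 1,"linear": [-0.5,0,0],"rotation": [0.07,0,0.01]},
  {"claw": 1,"linear": [-0.5,0,0],"rotation": [0.07,0,0.01]},
  {"claw": 1,"linear": [-0.5,0,0],"rotation": [0.07,0,0.01]},
  {"claw": 1,"linear": [-0.1,0,0],"rotation": [0.05,0,0]},
  {"claw": 1,"linear": [0,0,0],"rotation": [0,0,0]},
])

```text
time: 6.48
position: [0.4944, 0.0242, 0.1848]
tool_rot: [1.132, 1.258, -1.164]
ft_force: [-0.2, 0.1, -1.6]
grip_width: 0.138
```

```bash
python3 -c "
from h import *
go([.5145,-.2745,.18],-83.5)"
```

```text
t 6.48 pos [0.4944 0.0242 0.1848] yawz -85.15 F [-0.24  0.1  -1.63] grip 0.138
shift units [ 0.26 -0.2  11.97] rotdeg [-1.65  0.29  1.17] frac [-0.0183  0.0033  0.013 ] shift after turn [ 0.19 -0.55 11.96]
```

Request:
play_rows([
  {"claw": 1,"linear": [0,-0.05,0.6],"rotation": [-0.015,0,0.012]},
  {"claw": 1,"linear": [0,-0.05,0.9],"rotation": [0,0,0]},
  {"claw": 1,"linear": [0,-0.05,0.9],"rotation": [0,0,0]},
  {"claw": 1,"linear": [0,-0.05,0.9],"rotation": [0,0,0]},
  {"claw": 1,"linear": [0,-0.05,0.9],"rotation": [0,0,0]},
  {"claw": 1,"linear": [0,-0.05,0.9],"rotation": [0,0,0]},
  {"claw": 1,"linear": [0,-0.05,0.9],"rotation": [0,0,0]},
  {"claw": 1,"linear": [0,-0.05,0.9],"rotation": [0,0,0]},
  {"claw": 1,"linear": [0,-0.05,0.9],"rotation": [0,0,0]},
  {"claw": 1,"linear": [0,-0.05,0.9],"rotation": [0,0,0]},
])

```text
time: 7.32
position: [0.4959, -0.2007, 0.171]
tool_rot: [1.09, 1.291, -1.12]
ft_force: [0.9, 0.2, -2.2]
grip_width: 0.136
```

Request:
play_rows([
  {"claw": 1,"linear": [0,0,0.9],"rotation": [0,0,0]},
  {"claw": 1,"linear": [0,0,0.8],"rotation": [0,0,0]},
  {"claw": 1,"linear": [0,0,0.3],"rotation": [0,0,0]},
  {"claw": 1,"linear": [0,0,0],"rotation": [0,0,0]},
  {"claw": 1,"linear": [0,0,0],"rotation": [0,0,0]},
])

```text
time: 7.73
position: [0.4951, -0.2594, 0.1645]
tool_rot: [1.084, 1.299, -1.13]
ft_force: [0.4, 0.0, -2.7]
grip_width: 0.135
```

```bash
python3 -c "
from h import *
go([.5145,-.2745,.15],-83.5)
cm=cam('wrist');w=get_image('wrist');b=get_image('top')
for p in ([.598,-.265,.06],[.4309,-.2839,.06]): print(w2px(cm,p))
cv2.imwrite('pics/w2.png',w)
b=cv2.resize(b[140:290,330:490],None,fx=3,fy=3,interpolation=2);cv2.imwrite('pics/t2.png',b)"
```

```text
t 7.73 pos [ 0.4951 -0.2594  0.1645] yawz -81.79 F [ 0.37  0.04 -2.67] grip 0.135
shift units [0.55 0.7  0.71] rotdeg [ 1.71 -0.04  2.09] frac [ 0.019  -0.0004  0.0232] shift after turn [0.58 0.7  0.69]
[301.98295659  83.51135672]
[291.84567705 269.65697679]
```

View pics/w2.png

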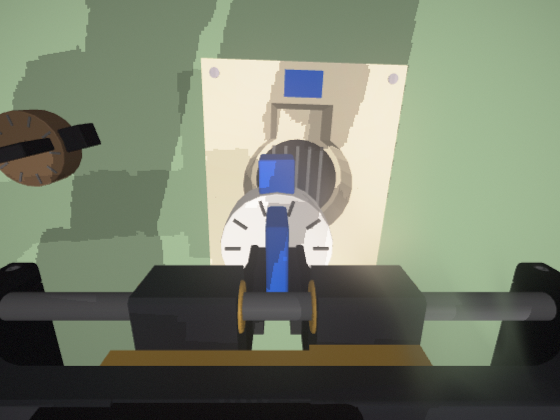

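Wrist view: the far patch is at (303.5,83.5), predicted (302,83.5), so the well estimate holds. The held filter's far lug end is centred at (277,155), handle end at (276,206). Solving for the filter's pose in the tool frame.

```bash
python3 -c "
from h import *
from scipy.optimize import least_squares
c=calibration('wrist');H=np.linalg.inv(c['hand_eye'])
def pr(p):
  q=H[:3,:3]@p+H[:3,3]; return np.array([c['fx']*q[0]/q[2]+c['cx'],c['fy']*q[1]/q[2]+c['cy']])
# pts in filter: (along, lateral z, height)
pts=[((56,-11,26),(258.5,154.5)),((56,11,26),(295.5,154.5)),((28,-6,66),(265,206.5)),((28,6,66),(287,206.5))]
def f(q):
  hx,y0,z0,th=q;o=[]
  for (a,l,h),uv in pts:
    y=y0+(a*np.cos(th)-l*np.sin(th))/1e3;z=z0+(a*np.sin(th)+l*np.cos(th))/1e3
    o+=list(pr(np.array([hx-h/1e3,y,z]))-uv)
  return o
r=least_squares(f,[.045,0,0,0]);print(r.x.round(4),np.round(r.fun,1))
"
```

```text
[ 0.0861 -0.0008 -0.0004  0.0163] [ 2.9 -1.4 -3.2 -0.9  1.4  0.8 -1.2  1.1]
```

View pics/t2.png

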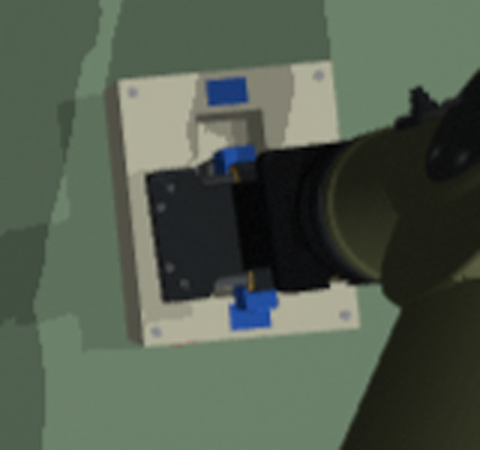

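Poor fit: I likely took the lower edges of the end faces for the upper ones. Zooming in.

```bash
python3 -c "
from h import *
w=cv2.imread('pics/w2.png')[145:265,210:345]
cv2.imwrite('pics/w2c.png',cv2.resize(w,None,fx=5,fy=5,interpolation=cv2.INTER_CUBIC))"
```

```text
(no output)
```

View pics/w2c.png

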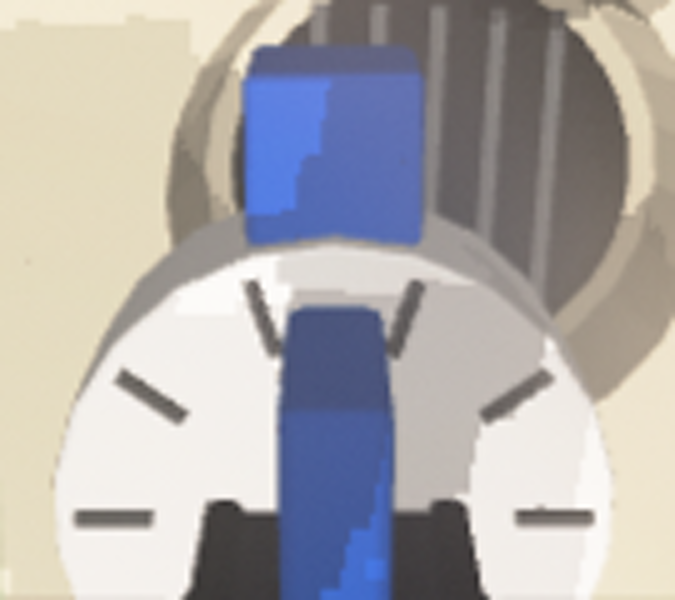

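```bash
python3 -c "
from h import *
from scipy.optimize import least_squares
c=calibration('wrist');H=np.linalg.inv(c['hand_eye'])
def pr(p):
  q=H[:3,:3]@p+H[:3,3]; return np.array([c['fx']*q[0]/q[2]+c['cx'],c['fy']*q[1]/q[2]+c['cy']])
pts=[((56,-11,26),(259,159.6)),((56,11,26),(294.8,159.6)),((28,-6,66),(265.8,226.6)),((28,6,66),(288.4,226.6)),((28,-6,30),(267.5,206.6)),((28,6,30),(286.5,206.6)),((56,-11,0),(259.8,154.2)),((56,11,0),(294,154.2))]
for til in (0,1):
 def f(q):
  hx,y0,z0,th,p=q;p*=til;o=[]
  for (a,l,h),uv in pts:
    a2=a*np.cos(p)+h*np.sin(p);h2=h*np.cos(p)-a*np.sin(p)
    y=y0+(a2*np.cos(th)-l*np.sin(th))/1e3;z=z0+(a2*np.sin(th)+l*np.cos(th))/1e3
    o+=list(pr(np.array([hx-h2/1e3,y,z]))-uv)
  return o
 r=least_squares(f,[.045,0,0,0,0]);print(r.x.round(4),np.round(r.fun,1))
"
```

```text
[ 0.0507 -0.      0.0006 -0.0021  0.    ] [-0.3  0.3  0.3  0.2 -0.5  0.3  0.5  0.3 -0.2 -0.5  0.2 -0.5  1.  -0.1
 -1.  -0.1]
[ 0.0488 -0.      0.0006 -0.0021  0.0102] [-0.4  0.1  0.5  0.  -0.7  0.1  0.6  0.1 -0.3 -0.3  0.3 -0.3  0.9  0.1
 -0.9  0.1]
```

Good fit now: underside 50 mm below the TCP, centred, not tilted. Home therefore means TCP z of about 0.085. Aligning above the well.

Request:
play_rows([
  {"claw": 1,"linear": [0.1,0.25,0.25],"rotation": [0.02,0,0.023]},
  {"claw": 1,"linear": [0.1,0.25,0.25],"rotation": [0,0,0]},
  {"claw": 1,"linear": [0.1,0.2,0.2],"rotation": [0,0,0]},
  {"claw": 1,"linear": [0,0,0],"rotation": [0,0,0]},
  {"claw": 1,"linear": [0,0,0],"rotation": [0,0,0]},
])

```text
time: 8.25
position: [0.5182, -0.2669, 0.1562]
tool_rot: [1.121, 1.27, -1.113]
ft_force: [-0.4, -0.4, -2.3]
grip_width: 0.135
```

```bash
python3 -c "
from h import *
go([.5145,-.275,.13],-83.5)"
```

```text
t 8.25 pos [ 0.5182 -0.2669  0.1562] yawz -82.82 F [-0.38 -0.43 -2.32] grip 0.135
shift units [ 1.05 -0.19  0.31] rotdeg [ 0.68 -0.33 -0.06] frac [ 0.0076 -0.0037 -0.0007] shift after turn [ 1.05 -0.18  0.3 ]
```

Request:
play_rows([
  {"claw": 1,"linear": [0.3,-0.1,0.2],"rotation": [0.008,-0.003,0]},
  {"claw": 1,"linear": [0.3,-0.1,0.15],"rotation": [0,0,0]},
  {"claw": 1,"linear": [0.3,0,0],"rotation": [0,0,0]},
  {"claw": 1,"linear": [0.1,0,0],"rotation": [0,0,0]},
  {"claw": 1,"linear": [0,0,0],"rotation": [0,0,0]},
])

```text
time: 8.67
position: [0.5137, -0.2757, 0.1279]
tool_rot: [1.125, 1.263, -1.125]
ft_force: [-0.4, 1.2, -2.4]
grip_width: 0.137
```

```bash
python3 -c "
from h import *
go([.5145,-.275,.115],-83.5)
cm=cam('wrist');w=get_image('wrist')
for p in ([.598,-.265,.06],[.4309,-.2839,.06],[.5145+.0686,-.2745+.0078,.06]): print(w2px(cm,p))
cv2.imwrite('pics/w3.png',cv2.resize(w[60:300,150:420],None,fx=2.5,fy=2.5))"
```

```text
t 8.67 pos [ 0.5137 -0.2757  0.1279] yawz -83.45 F [-0.44  1.19 -2.39] grip 0.137
shift units [ 0.52  0.04 -0.02] rotdeg [ 0.05 -0.08  0.08] frac [ 0.0006 -0.0009  0.0009] shift after turn [ 0.52  0.04 -0.02]
[274.89313957 109.46477455]
[274.81405637 311.68346889]
[274.90485092 131.26158501]
```

View pics/w3.png

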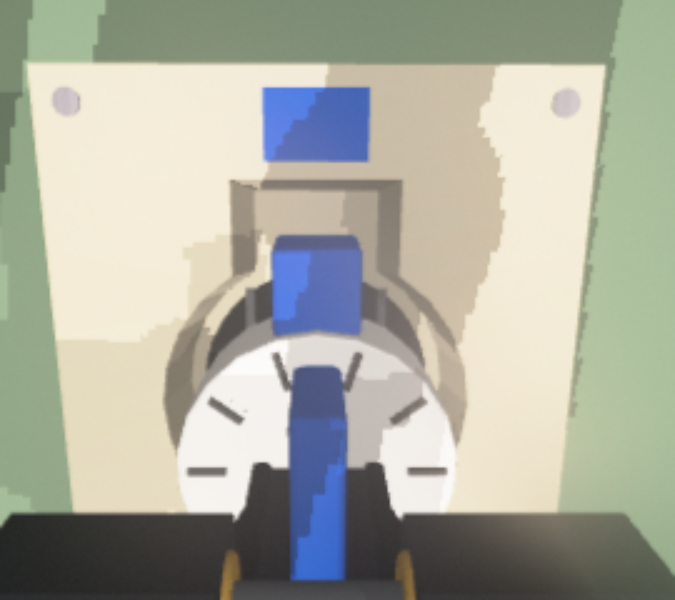

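Lug (column 317) and notch (316) line up. The patch is within 1 px of the prediction. Lowering in steps.

Request:
play_rows([
  {"claw": 1,"linear": [0.25,0.03,0],"rotation": [0,0,0]},
  {"claw": 1,"linear": [0.25,0,0],"rotation": [0,0,0]},
  {"claw": 1,"linear": [0.25,0,0],"rotation": [0,0,0]},
  {"claw": 1,"linear": [0.1,0,0],"rotation": [0,0,0]},
  {"claw": 1,"linear": [0,0,0],"rotation": [0,0,0]},
])

```text
time: 9.13
position: [0.5148, -0.2752, 0.1049]
tool_rot: [1.125, 1.263, -1.124]
ft_force: [-0.5, 2.0, -1.4]
grip_width: 0.137
```

```bash
python3 -c "
from h import *
go([.5145,-.275,.087],-83.5)"
```

```text
t 9.13 pos [ 0.5148 -0.2752  0.1049] yawz -83.42 F [-0.47  1.95 -1.35] grip 0.137
shift units [ 0.71 -0.01 -0.01] rotdeg [ 0.08 -0.1   0.04] frac [ 0.0009 -0.0011  0.0005] shift after turn [ 0.71 -0.01 -0.01]
```

Request:
play_rows([
  {"claw": 1,"linear": [0.2,0,0],"rotation": [0,0,0]},
  {"claw": 1,"linear": [0.2,0,0],"rotation": [0,0,0]},
  {"claw": 1,"linear": [0.15,0,0],"rotation": [0,0,0]},
  {"claw": 1,"linear": [0.1,0,0],"rotation": [0,0,0]},
  {"claw": 1,"linear": [0.05,0,0],"rotation": [0,0,0]},
  {"claw": 1,"linear": [0,0,0],"rotation": [0,0,0]},
])

```text
time: 9.63
position: [0.5149, -0.2751, 0.0854]
tool_rot: [1.125, 1.263, -1.124]
ft_force: [0.5, -0.7, -1.9]
grip_width: 0.135
```

Request:
play_rows([
  {"claw": 1,"linear": [0.1,0,0],"rotation": [0,0,0]},
  {"claw": 1,"linear": [0.1,0,0],"rotation": [0,0,0]},
])

```text
time: 9.8
position: [0.5152, -0.2749, 0.0831]
tool_rot: [1.126, 1.264, -1.122]
ft_force: [-10.6, 6.7, 29.7]
grip_width: 0.134
```

```bash
python3 -c "
from h import *
go([.5145,-.275,.085],-83.5)"
```

```text
t 9.8 pos [ 0.5152 -0.2749  0.0831] yawz -83.4 F [-10.59   6.67  29.69] grip 0.134
shift units [-0.07 -0.03 -0.  ] rotdeg [ 0.1  -0.21  0.01] frac [ 0.0012 -0.0023  0.0001] shift after turn [-0.07 -0.03 -0.  ]
```

Firm contact (30 N) at the expected home height. Ease off, let go and rise.

Request:
play_rows([
  {"claw": 1,"linear": [-0.04,0,0],"rotation": [0,0,0]},
  {"claw": 0.35,"linear": [0,0,0],"rotation": [0,0,0]},
  {"claw": 0.35,"linear": [0,0,0],"rotation": [0,0,0]},
  {"claw": 0.35,"linear": [0,0,0],"rotation": [0,0,0]},
  {"claw": 0.35,"linear": [0,0,0],"rotation": [0,0,0]},
  {"claw": 0.35,"linear": [-0.2,0,0],"rotation": [0,0,0]},
  {"claw": 0.35,"linear": [-0.6,0,0],"rotation": [0,0,0]},
  {"claw": 0.35,"linear": [-0.8,0,0],"rotation": [0,0,0]},
  {"claw": 0.35,"linear": [-0.8,0,0],"rotation": [0,0,0]},
  {"claw": 0.35,"linear": [-0.8,0,0],"rotation": [0,0,0]},
])

```text
time: 10.63
position: [0.5131, -0.2744, 0.1644]
tool_rot: [1.125, 1.27, -1.127]
ft_force: [-0.3, -0.6, -0.1]
grip_width: 0.634
```

Request:
play_rows([
  {"claw": 0.35,"linear": [-0.5,0,0],"rotation": [0,0,0]},
  {"claw": 0.35,"linear": [0,0,0],"rotation": [0,0,0]},
  {"claw": 0.35,"linear": [0,0,0],"rotation": [0,0,0]},
])

```text
time: 10.88
position: [0.5155, -0.2759, 0.1826]
tool_rot: [1.127, 1.262, -1.123]
ft_force: [0.3, 0.4, -0.0]
grip_width: 0.647
```

```bash
python3 -c "
from h import *
go([.5145,-.275,.085],-83.5)
cm=cam('wrist');w=get_image('wrist')
a=np.radians(6.45)
P=lambda l,t,h:w2px(cm,[.5145+l*np.cos(a)-t*np.sin(a),-.2745+l*np.sin(a)+t*np.cos(a),.035+h]).round(1)
print('lug end top',P(.056,0,.026),P(-.056,0,.026),'handle top ends',P(.028,0,.066),P(-.028,0,.066))
cv2.imwrite('pics/w4.png',w)"
```

```text
t 10.88 pos [ 0.5155 -0.2759  0.1826] yawz -83.44 F [ 0.28  0.37 -0.01] grip 0.647
shift units [ 3.9  -0.04 -0.03] rotdeg [ 0.06 -0.14 -0.06] frac [ 0.0007 -0.0015 -0.0007] shift after turn [ 3.9  -0.03 -0.04]
lug end top [275.  144.6] [274.9 257. ] handle top ends [274.6 185. ] [274.6 248.4]
```

View pics/w4.png

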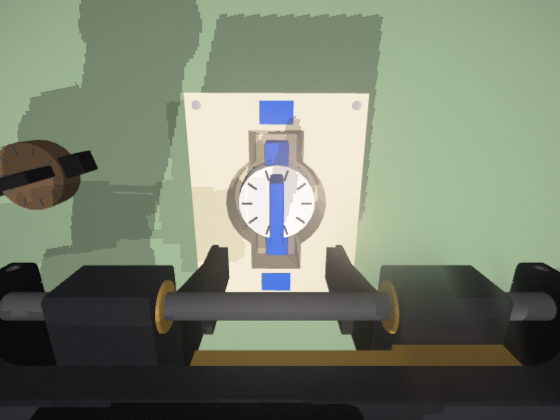

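The filter sits in the well with both lugs in the notches. Lug ends are at (276,142) and (276,256), within 3 px of the home prediction. The used filter lies undisturbed at about (40,173), and the gripper is clear.

```bash
python3 -c "
from bench import *
print(close_job())"
```

```text
the job is handed in; nothing more can be done
None
```

I fitted the clean white and blue filter into the well, let go, backed the gripper off to about 0.18 m, and handed the job in at about 11 s. No verdict was reported.

- **Lowering and pressing:** I held the filter until it bottomed out at TCP z 0.083 m, against 0.085 m predicted, with about 30 N of press by the wrist sensor. That is firmer than the "light" press asked for, but under the 60 N limit.
- **Final check:** the wrist picture showed both lugs in the notches, within 3 px of the home prediction. The tool force was about zero.
- **Used filter:** I never went near it. I saw it in that last picture but did not measure its position again.
- **What went wrong on the way:**
  - I began lifting before the grip had fully closed, so the handle was held about 12 mm nearer its top than planned. I measured this and allowed for it.
  - My first fit of the held filter's pose was wrong because I misread its edges. I redid it from a closer crop.

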